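# Strip the gluing jig

## Task

The glue on the stool rails has set, so strip the gluing jig: take the slackened wing nuts off its two studs, then the washers, and only then lift off the clamping bar and lay it flat on the open bench. Lay every rail from the jig down in the wooden tray, put the nuts and washers in the open drawer of the little cabinet, and shut the drawer fully home. Leave the chisel, the glue bottle and the tape measure where they are.

Things in the scene. Friction and masses are not known exactly. Their poses are not given: they have to be found in the camera images.
- jig: fixed gluing jig: brown board 170 (x) x 310 (y) x 18 mm, origin at the centre of its underside, with a 12 mm high fence on its far (+x) edge. At y = +135 and -135 mm a 10 mm steel stud stands up to 109 mm above the bench, in a 28 mm wide collar with its top at 43 mm. The clamping bar rests on the collars, 1 mm above the rails; these lie on the board along x, in places at y = +60, 0, -60 mm
- stud_a (a point): top end of the stud at the jig's +y end, 109 mm above the bench
- stud_b (a point): top end of the stud at the jig's -y end, 109 mm above the bench
- nut_a: aluminium quick-release wing nut, slackened: sits loose on washer_a round stud_a and lifts straight up off it, no turning. Hub 24 mm wide, 16 mm high, bore 12 to 14 mm; two wings along its own +y and -y, 7 mm thick, 58 mm over both, tops 26 mm above the underside. Origin at the centre of its underside, z up the bore. 50 g. Yaw varies. On the stud, the stud's end is 30 mm above the nut's underside
- nut_b: wing nut like nut_a, on washer_b round stud_b
- washer_a: thick steel pressure washer, 38 mm across, 12 mm thick, bore 13 mm, lying on the clamping bar round stud_a, under nut_a. Origin at the centre of its underside, z along the bore. 70 g
- washer_b: washer like washer_a, round stud_b, under nut_b
- caul: clamping bar (caul): dark wooden bar 44 (x) x 310 (y) x 24 mm with a 15 mm hole at y = +135 and -135 mm that the studs pass through; rests on the jig's collars with its underside 43 mm above the bench, and must rise 66 mm to clear the studs. Origin at the centre of its underside. 220 g
- rail_1: laminated pine stool rail, body 120 (x) x 36 (y) x 24 mm (z) with a 15 mm tenon (26 x 10 mm) at each end, 150 mm over all; origin at the centre of its underside. About 80 g. Lies in the jig along the jig's x, in the place at y = +60 mm; may be absent
- rail_2: rail like rail_1, in the jig's middle place; may be absent
- rail_3: rail like rail_1, in the jig's place at y = -60 mm; may be absent
- tray: loose open brown wooden tray, 232 (x) x 192 (y) x 30 mm outside, walls and floor 6 mm, 0.75 kg; stands to the left or the right of the jig. Origin at the centre of its underside. Rails fit in it lying along its y, three side by side 62 mm apart
- cabinet: low wooden hardware cabinet, fixed to the bench on the other side of the jig, 190 mm wide (y), 85 mm high; its front is at x = +55 mm and its back at +215 mm of its own frame; the origin lies on the bench, under the space in front into which the drawer opens (towards the cabinet's -x)
- drawer (a joint): opening of the cabinet's drawer in m: 0 shut, starts open by 0.085 to 0.115, at most 0.125; it stays where it is left, needs about 2 N to slide, and is shut by pushing its front or knob along the cabinet's +x
- drawer_floor (a point): centre of the drawer's inner floor, moves with the drawer, axes as the cabinet's, 14 mm above the bench. Inside 141 (x) x 154 mm (y), walls 44 mm deep; the front inner face is 70 mm to -x of here; only the part in front of the cabinet's front is open from above. From this floor to the cabinet's roof: 61 mm
- drawer_knob (a point): middle of the front face of the drawer's round wooden knob (22 mm across), 20 mm in front of the drawer front, 48 mm above the bench; moves with the drawer
- chisel: chisel with a yellow and black handle, 240 mm long, lying on the bench near the robot; leave it
- glue: white glue bottle, 58 mm across, 150 mm high, standing beyond the jig's left (+y) end; leave it
- tape: tape measure, black and yellow, 68 x 30 x 60 mm, standing beyond the jig's right (-y) end; leave it. The bench just beyond the jig is free: the clamping bar fits there, along the jig
There are look-alikes about, which are no part of the job. What is shaped like the nut_a but pink is not meant.

How it is judged:
By the outcome, as a careful person would: the job done as asked, in the order asked, and still so for the second after the job is handed in, with the robot touching nothing.
Of rail_1, rail_2, rail_3 only 1 to 3 are there at a start; the rules pass over those that are not, and their reading is None.
At some moment in a run one of tray may be knocked a few centimetres aside while the robot is not near it.
Once in a run the grip may slacken for a moment while it holds something.
It also fails if it takes over 210 s, if anything falls off the work surface, if the arm or the gripper's body presses on something with over 40 N, if the wrist force passes 120 N, or if a joint passes its speed limit or range.

## Robot

A 6-joint arm with a two-finger parallel gripper is mounted at the origin on the work surface. World frame = base frame: x ahead of the robot, y to its left, z up, the work surface at z = 0. Lengths are in m, angles in rad, forces in N, time in s.
With the tool pointing down it reaches from about 0.3 to 0.875 m from the base axis. Payload 6.4 kg.
Tool frame: the origin (TCP) lies at the very end of the fingers, on their centre line; the grasp point (between the pads) lies 19 mm behind it; z points along the fingers, y is the line along which they close (so a half turn about z gives the same grasp; the last joint's range is limited). The gripper opens to 85 mm and grips with 20 to 120 N. Pads are 22 mm wide; open, the fingers measure 114 mm over their backs; the gripper's body (76 mm by 85 mm) begins 54 mm behind the grasp point. The pads swing forward as they close: fully open they stand 13 mm farther back than shut.
Start: joints at [0.986, 0.181, 1.607, -0, 1.354, -0.206], TCP at [0.213, 0.534, 0.231] pointing down, gripper open.
Joint ranges: [-2.99, 2.99], [-0.89, 2.07], [0.3, 2.58], [-1.14, 4.28], [0, 2.63], [-3.12, 3.12]. Speed limits (rad/s): [2.57, 2.57, 3.01, 3.14, 3.14, 3.14].

## Interface

Orientations are given as a unit quaternion [w, x, y, z].
In Python, from bench import telemetry, camera, ctrl, spotter gives the robot as it stands.
- The arm moves only by the tool send_rows, never from a script. Its argument "series" is a list of rows, each a list of 3 entries, a list of its own where there are three numbers: the turn, a rotation vector about the world's x, y, z in degrees, then the shift along the world's x, y, z in mm, then the closure, from -1 (fully open) to 1 (shut), so that 0 is half open. In form: [[[rx, ry, rz], [dx, dy, dz], gripper], ...]. A call has 1 to 10 rows; each row is the pose to reach, as a shift and turn from the pose commanded when the call began; what a row does not reach only later rows make up. A row lasts 1/8 s, in which the tool goes at most 62.5 mm and 10.7 degrees, less where a joint would pass 70% of its speed; a pose out of reach is approached as far as the arm can. A call with a gripper value outside its range is refused whole. The fingers move at their own pace and stop on an object; the grip force is fixed at half the most. Time passes only in rows, so rows that repeat a pose let the fingers close. It gives the time, the measured TCP pose, the force, the opening and the grip force at its end, in the units of the state.
- telemetry.get_obs(): the state, without advancing time (a new reading comes with each control period).
- camera(name): name is "scene" or "top" or "wrist"; returns a dict with "pixels" (420x560x3 uint8, red, green, blue), "camera_matrix" (3x3 intrinsics, pixels), "xyz" and "orientation" of the camera in the world. Camera axes: x right, y up, looking along -z (the intrinsics and any distortion apply to the point x, -y, -z); pixel columns grow to the right and rows downward; lengths in m; the calibration is good to about 2 mm. The wrist camera is an equidistant fisheye: a pixel r from the principal point sees the ray r / f radians off the axis. A picture is of the moment at which its call begins. There is no depth.
- ctrl.hand_in(): hands the job in; it is judged then, once.
Trained networks look in the newest picture that a camera, given by its name, has taken for a name from the list of things; names that differ only in an ending like _2 or _b are one class to them, and where a whole thing is asked for, a point or a joint stands for the part that bears it (a point fixed in the world has none). Each returns a list of dicts, best first, with "conf" (0 to 1); they miss things now and then, are a little off and sometimes report something else, mostly with a low value. They report only what shows in the picture. A call takes as long as a camera call. They do not tell look-alikes from the thing itself.
- spotter.boxes_of(thing, camera): "xyz" ([x, y, z] in m, in world coordinates, good to about 4 mm: the middle of the surface that is visible of it).
- spotter.landmark_of(thing, camera): "xyz" ([x, y, z] in m, in world coordinates, good to about 4 mm: a listed point, or the origin of a listed thing).
The state is a dict: "time_s": time; "q": joint angles; "dq": joint speeds; "joint_efforts": joint torques, N m; "eef_pos": TCP position; "eef_rot": TCP orientation; "wrist_force": force on the tool from outside, world axes, zero at the start; "torque": the same for the moment, N m; "opening": opening from 0.0 (shut) to 1.0 (fully open); "grasp_force": force on a finger pad.
Only numpy, scipy, OpenCV 4.12 (cv2) and the standard library are available. Lean on these libraries where they do the work, as an engineer would, in place of code of your own. Each camera call takes 0.05 s, during which the arm holds its last target. There are 200 camera calls.

## Working session

There is one attempt and no reset: what is moved stays moved. The work goes in short steps, Python scripts to look and compute and a tool call to move; the robot and the scene stay as the last step left them, time stands still between calls to the robot, and variables do not carry over. Pictures are saved under pics/ and viewed, at most 14 in all, crops included, and the job is handed in when it is done.

Besides the shell and the picture viewer there is one more tool, called after "Emit:" as name(argument=value, ...), one argument or row to a line, values as JSON. send_rows: Moves the arm, as the interface text tells. Its arguments: {"type":"object","properties":{"series":{"type":"array","items":{"type":"array"}}},"required":["series"]}

```bash
mkdir -p pics; ls; cat > h.py <<'E'
from bench import telemetry, camera, ctrl, spotter
import numpy as np, cv2
from scipy.spatial.transform import Rotation as R
def snap(n,f):
    c=camera(n); cv2.imwrite(f'pics/{f}.png',c['pixels'][:,:,::-1]); return c
def proj(c,p):
    q=c['orientation']; r=R.from_quat([q[1],q[2],q[3],q[0]])
    v=r.inv().apply(np.atleast_2d(p)-c['xyz']); v=v*[1,-1,-1]
    u=(c['camera_matrix']@v.T).T; return u[:,:2]/u[:,2:]
def unproj(c,uv,z):
    q=c['orientation']; r=R.from_quat([q[1],q[2],q[3],q[0]])
    d=np.linalg.inv(c['camera_matrix'])@[*uv,1]; d=r.apply(d*[1,-1,-1])
    return c['xyz']+d*(z-c['xyz'][2])/d[2]
def st():
    o=telemetry.get_obs(); print(round(o['time_s'],2),np.round(o['eef_pos'],4),np.round(o['eef_rot'],4),np.round(o['wrist_force'],1),round(o['opening'],3),np.round(o['grasp_force'],1),np.round(o['q'],2)); return o
E
python3 - <<'E'
from h import *
st()
for n in ['top','scene']:
    c=snap(n,n+'0'); print(n,c['camera_matrix'].tolist(),c['xyz'],c['orientation'])
    for t in ['jig','stud_a','stud_b','nut_a','washer_a','caul','rail_1','tray','cabinet','drawer_floor','drawer_knob','chisel','glue','tape']:
        print(t,[(np.round(d['xyz'],3).tolist(),round(d['conf'],2)) for d in spotter.landmark_of(t,n)])
E
```

```text
pics
0.0 [0.2123 0.5338 0.2304] [-4.000e-04  1.883e-01  9.821e-01 -8.000e-04] [-0.   0.8  0.9] 1.001 0.0 [ 0.99  0.18  1.61  0.    1.35 -0.21]
top [[529.1648601601604, 0.0, 280.0504549492203], [0.0, 529.1648601601604, 213.37282411574517], [0.0, 0.0, 1.0]] [0.36841604 0.02506984 1.56888879] [-0.70535471 -0.03949195  0.05467348  0.70563866]
jig [([0.543, 0.03, -0.001], 0.94)]
stud_a [([0.519, 0.164, 0.108], 0.87), ([0.561, -0.107, 0.112], 0.67)]
stud_b [([0.519, 0.164, 0.108], 0.87), ([0.561, -0.107, 0.112], 0.67)]
nut_a [([0.518, 0.162, 0.081], 0.63), ([0.562, -0.103, 0.08], 0.49), ([0.804, 0.017, -0.001], 0.38)]
washer_a [([0.514, 0.166, 0.062], 0.59), ([0.564, -0.106, 0.066], 0.54)]
caul [([0.543, 0.032, 0.042], 0.8)]
rail_1 [([0.563, -0.103, 0.067], 0.65), ([0.536, 0.028, 0.019], 0.6)]
tray [([0.466, -0.35, -0.001], 0.84)]
cabinet [([0.493, 0.372, 0.001], 0.75), ([0.562, -0.108, 0.081], 0.66), ([0.465, -0.349, -0.0], 0.45)]
drawer_floor [([0.505, 0.367, 0.015], 0.93)]
drawer_knob [([0.396, 0.362, 0.046], 0.79)]
chisel [([0.37, -0.032, -0.006], 0.67), ([0.561, -0.106, 0.113], 0.22)]
[... 291 characters left out ...]
7, 0.032, -0.001], 0.97)]
stud_a [([0.522, 0.168, 0.113], 0.69), ([0.565, -0.1, 0.105], 0.69)]
stud_b [([0.522, 0.168, 0.113], 0.69), ([0.565, -0.1, 0.105], 0.69)]
nut_a [([0.805, 0.019, 0.005], 0.74), ([0.517, 0.159, 0.079], 0.57), ([0.564, -0.105, 0.081], 0.42)]
washer_a [([0.565, -0.101, 0.068], 0.46), ([0.52, 0.164, 0.065], 0.41)]
caul [([0.542, 0.029, 0.048], 0.6)]
rail_1 []
tray [([0.465, -0.352, -0.005], 0.61)]
cabinet [([0.493, 0.367, -0.001], 0.71)]
drawer_floor [([0.504, 0.369, 0.014], 0.67)]
drawer_knob [([0.398, 0.363, 0.048], 0.72), ([0.521, 0.164, 0.066], 0.43)]
chisel [([0.367, -0.032, -0.003], 0.56)]
glue [([0.754, 0.188, -0.001], 0.66)]
tape [([0.754, -0.226, -0.001], 0.81)]
```

```bash
python3 - <<'E'
import cv2
a=cv2.imread('pics/top0.png'); cv2.imwrite('pics/top0b.png',cv2.resize(a,(800,600),interpolation=2))
E
```

```text
(no output)
```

View pics/top0b.png

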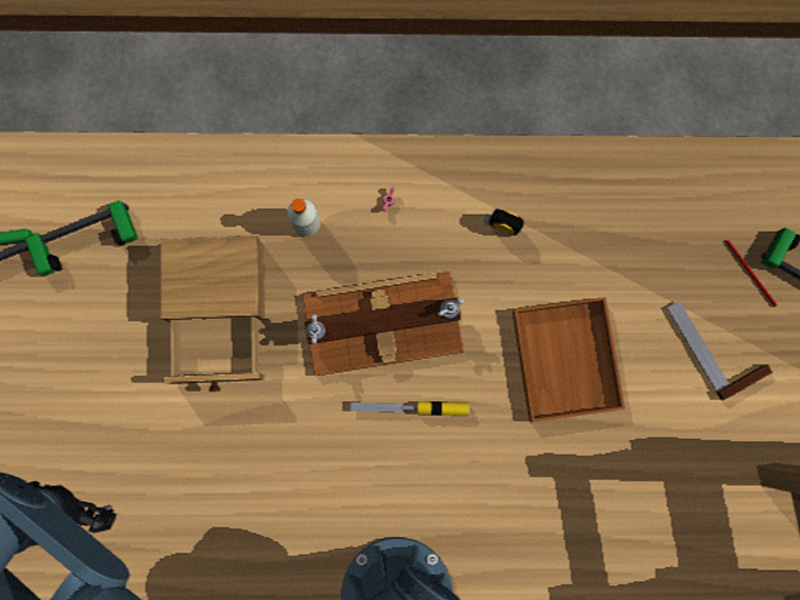

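View pics/scene0.png

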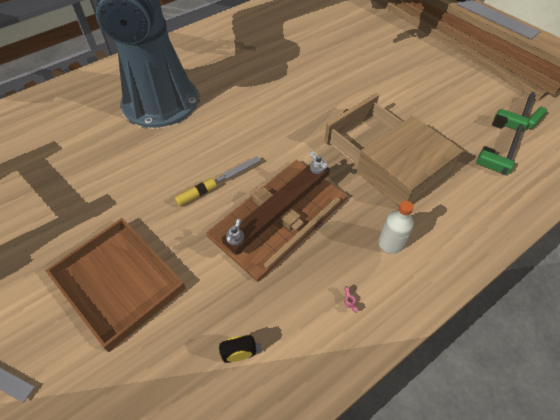

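Top view (800x600): only the middle rail (380,297)-(380,350) shows. The nuts are at (316,327) and (450,309), and the pink look-alike is at (389,199). Tray at right, cabinet with open drawer at left. The silver nuts on the studs are the ones meant; the pink one lying on the bench is not. One enlarged crop will confirm this and give the wing yaws.

```bash
python3 - <<'E'
import cv2,numpy as np
from h import *
a=cv2.imread('pics/top0.png')
c={'camera_matrix':np.array([[529.165,0,280.05],[0,529.165,213.373],[0,0,1]]),'xyz':np.array([0.36841604,0.02506984,1.56888879]),'orientation':[-0.70535471,-0.03949195,0.05467348,0.70563866]}
o=[]
for p in [(.52,.165,.1),(.563,-.104,.1)]:
    u=proj(c,p)[0].round().astype(int); print(u)
    t=a[u[1]-22:u[1]+22,u[0]-29:u[0]+29]; t=cv2.resize(t,(400,303),interpolation=2); o.append(t)
s=cv2.imread('pics/scene0.png'); q=[s[140:180,290:343],s[215:255,209:262]]
q=[cv2.resize(t,(400,297),interpolation=2) for t in q]
cv2.imwrite('pics/crop.png',np.vstack([np.hstack(o),np.hstack(q)]))
E
```

```text
[218 229]
[315 214]
```

View pics/crop.png

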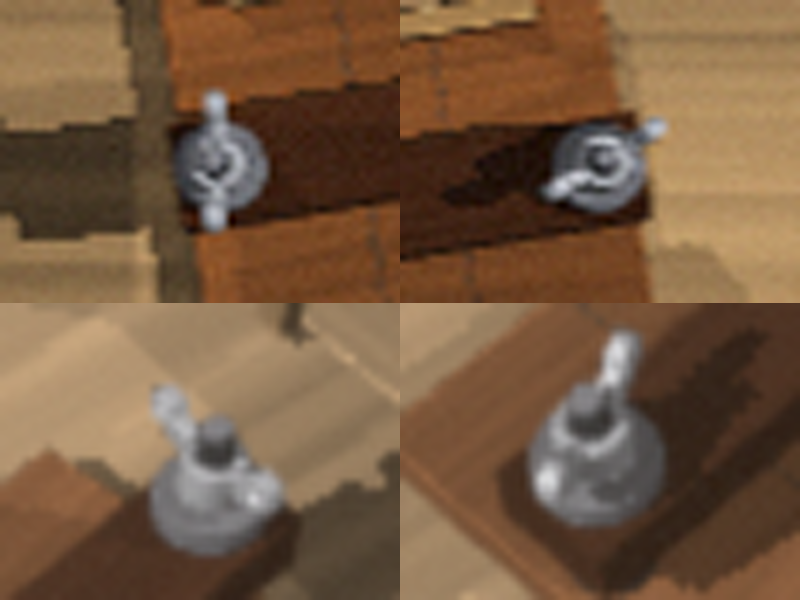

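The crop shows both silver nuts on their studs: nut_a's wings lie along world x, nut_b's at about -32°. The pink nut is elsewhere. Moving above nut_a.

Emit:
send_rows(
  series=[
    [[0,0,10],[60,-60,0],-1],
    [[0,0,22],[305,-370,-50],-1],
    [[0,0,22],[305,-370,-50],-1],
    [[0,0,22],[305,-370,-50],-1],
    [[0,0,22],[305,-370,-50],-1],
    [[0,0,22],[305,-370,-50],-1],
    [[0,0,22],[305,-370,-50],-1],
    [[0,0,22],[305,-370,-50],-1],
    [[0,0,22],[305,-370,-50],-1],
    [[0,0,22],[305,-370,-50],-1],
  ],
)

```text
time_s: 2.75
eef_pos: [0.5173, 0.1644, 0.1811]
eef_rot: [-0.0, -0.002, 1.0, 0.0]
wrist_force: [-0.9, -0.1, -0.0]
opening: 0.996
grasp_force: 0.0
```

```bash
python3 - <<'E'
from h import *
st(); c=snap('wrist','w1'); print(c['camera_matrix'].tolist(),c['xyz'],c['orientation'])
for t in ['stud_a','nut_a','washer_a','rail_1','drawer_floor','drawer_knob']:
        print(t,[(np.round(d['xyz'],3).tolist(),round(d['conf'],2)) for d in spotter.landmark_of(t,'wrist')])
E
```

```text
2.75 [0.5173 0.1644 0.1811] [-4.0e-04 -2.2e-03  1.0e+00  2.0e-04] [-0.9 -0.1 -0. ] 0.996 0.0 [ 0.09  0.16  1.74  0.    1.25 -1.49]
[[325.19226210127806, 0.0, 281.5569748154049], [0.0, 325.19226210127806, 203.43851384536146], [0.0, 0.0, 1.0]] [0.44405245 0.16348421 0.32485984] [ 0.69759754 -0.10267539 -0.10334578  0.70152341]
stud_a [([0.521, 0.16, 0.11], 0.72), ([0.566, -0.105, 0.111], 0.68), ([0.753, -0.229, -0.004], 0.47)]
nut_a [([0.519, 0.162, 0.074], 0.88), ([0.56, -0.105, 0.074], 0.85)]
washer_a [([0.522, 0.165, 0.065], 0.88), ([0.563, -0.104, 0.067], 0.76)]
rail_1 [([0.537, 0.03, 0.019], 0.89), ([0.753, 0.19, 0.002], 0.57)]
drawer_floor [([0.501, 0.366, 0.015], 0.76), ([0.541, 0.028, 0.047], 0.41)]
drawer_knob [([0.401, 0.364, 0.046], 0.75)]
```

View pics/w1.png

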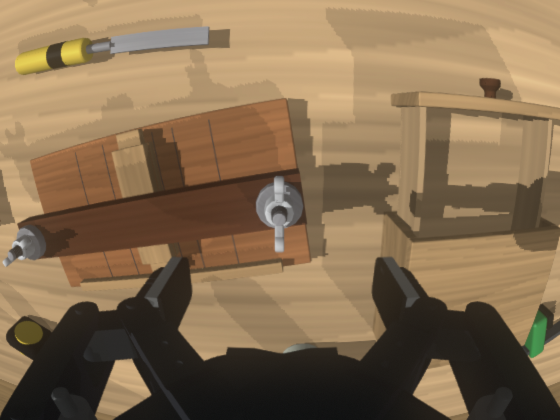

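Wrist view: nut_a at (280,205) with wings vertical (world x), aligned between the fingers. One rail, at (140,160). Descend and grip the hub.

Emit:
send_rows(
  series=[
    [[0,0,0],[2,0,-50],-1],
    [[0,0,0],[2,0,-99],-1],
    [[0,0,0],[2,0,-99],-1],
    [[0,0,0],[2,0,-99],1],
    [[0,0,0],[2,0,-99],1],
    [[0,0,0],[2,0,-99],1],
    [[0,0,0],[2,0,-99],1],
    [[0,0,0],[2,0,-99],1],
    [[0,0,0],[2,0,-99],1],
    [[0,0,0],[2,0,-99],1],
  ],
)

```text
time_s: 4.35
eef_pos: [0.5206, 0.1639, 0.0837]
eef_rot: [0.001, -0.003, 1.0, -0.0]
wrist_force: [-1.4, -2.2, 7.0]
opening: 0.231
grasp_force: 58.1
```

Emit:
send_rows(
  series=[
    [[0,0,0],[0,0,10],1],
    [[0,0,0],[0,0,25],1],
    [[0,0,0],[0,0,50],1],
    [[0,0,0],[0,0,70],1],
    [[0,0,0],[0,0,70],1],
  ],
)

```text
time_s: 4.97
eef_pos: [0.5209, 0.1648, 0.1548]
eef_rot: [0.002, -0.003, 1.0, 0.001]
wrist_force: [0.3, 0.2, -0.6]
opening: 0.23
grasp_force: 58.8
```

```bash
python3 - <<'E'
from h import *
st(); c=snap('wrist','w2')
for t in ['stud_a','nut_a','washer_a','drawer_floor']:
        print(t,[(np.round(d['xyz'],3).tolist(),round(d['conf'],2)) for d in spotter.landmark_of(t,'wrist')])
E
```

```text
4.97 [0.5209 0.1648 0.1548] [ 2.0e-03 -2.7e-03  1.0e+00  5.0e-04] [ 0.3  0.2 -0.6] 0.23 58.8 [ 0.09  0.2   1.75  0.    1.19 -1.49]
stud_a [([0.524, 0.165, 0.11], 0.75)]
nut_a [([0.521, 0.165, 0.148], 0.7), ([0.562, -0.104, 0.077], 0.67)]
washer_a [([0.56, -0.101, 0.068], 0.78), ([0.523, 0.164, 0.069], 0.68)]
drawer_floor [([0.501, 0.366, 0.016], 0.86), ([0.399, 0.364, 0.048], 0.43)]
```

View pics/w2.png

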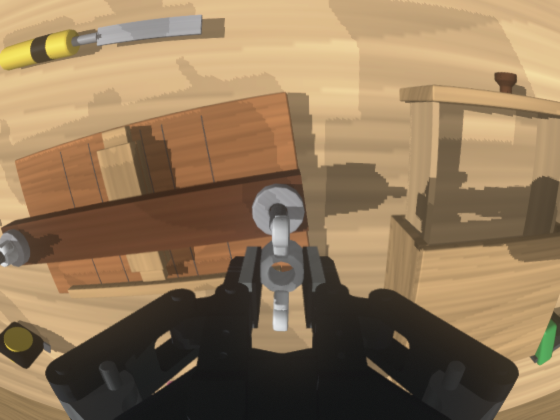

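Emit:
send_rows(
  series=[
    [[0,0,0],[-20,60,10],1],
    [[0,0,0],[-38,236,10],1],
    [[0,0,0],[-38,236,10],1],
    [[0,0,0],[-38,236,10],1],
    [[0,0,0],[-38,236,10],1],
    [[0,0,0],[-38,236,-60],1],
    [[0,0,0],[-38,236,-110],1],
    [[0,0,0],[-38,236,-128],1],
    [[0,0,0],[-38,236,-128],1],
    [[0,0,0],[-38,236,-128],1],
  ],
)

```text
time_s: 6.48
eef_pos: [0.4835, 0.401, 0.0268]
eef_rot: [0.002, -0.002, 1.0, 0.001]
wrist_force: [0.4, 0.4, -0.7]
opening: 0.233
grasp_force: 58.8
```

Emit:
send_rows(
  series=[
    [[0,0,0],[0,0,0],0.15],
    [[0,0,0],[0,0,0],0.15],
    [[0,0,0],[0,0,0],0.15],
    [[0,0,0],[0,0,50],0.15],
    [[0,0,0],[0,0,105],0.15],
    [[0,0,0],[0,0,155],0],
    [[0,0,-10],[30,-60,155],-1],
    [[0,0,-20],[60,-120,155],-1],
    [[0,0,-32],[79,-180,155],-1],
    [[0,0,-32],[79,-180,155],-1],
  ],
)

```text
time_s: 7.72
eef_pos: [0.5619, 0.2166, 0.1795]
eef_rot: [0.0, 0.276, 0.961, -0.0]
wrist_force: [-0.9, 0.5, 0.1]
opening: 0.998
grasp_force: 0.0
```

Emit:
send_rows(
  series=[
    [[0,0,0],[0,-60,0],-1],
    [[0,0,0],[0,-325,0],-1],
    [[0,0,0],[0,-325,0],-1],
    [[0,0,0],[0,-325,0],-1],
    [[0,0,0],[0,-325,0],-1],
    [[0,0,0],[0,-325,0],-1],
    [[0,0,0],[0,-325,0],-1],
    [[0,0,0],[0,-325,0],-1],
  ],
)

```text
time_s: 8.72
eef_pos: [0.5606, -0.1028, 0.1792]
eef_rot: [-0.0, 0.272, 0.962, 0.0]
wrist_force: [-0.3, -0.1, 0.0]
opening: 0.999
grasp_force: 0.0
```

```bash
python3 - <<'E'
from h import *
st(); c=snap('wrist','w3')
for t in ['stud_b','nut_a','washer_a']:
        print(t,[(np.round(d['xyz'],3).tolist(),round(d['conf'],2)) for d in spotter.landmark_of(t,'wrist')])
E
```

```text
8.72 [ 0.5606 -0.1028  0.1792] [-3.000e-04  2.721e-01  9.623e-01  3.000e-04] [-0.3 -0.1  0. ] 0.999 0.0 [-0.39  0.22  1.67  0.    1.25 -1.41]
stud_b [([0.563, -0.104, 0.109], 0.98), ([0.52, 0.161, 0.114], 0.59)]
nut_a [([0.562, -0.107, 0.076], 0.91), ([0.522, 0.16, 0.112], 0.7), ([0.804, 0.016, -0.0], 0.6)]
washer_a [([0.524, 0.166, 0.068], 0.88), ([0.562, -0.101, 0.067], 0.84)]
```

View pics/w3.png

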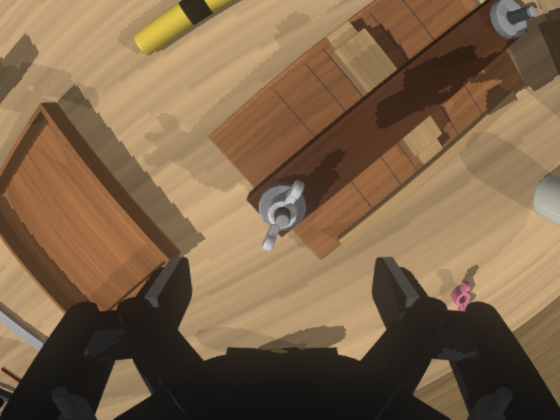

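Wrist view: nut_b is at (283,213) with its wings tilted about 25° in the image, which disagrees with the top-view angle. Checking by projection in both cameras.

```bash
cat >> h.py <<'E'
def fproj(c,p):
    q=c['orientation']; r=R.from_quat([q[1],q[2],q[3],q[0]])
    v=r.inv().apply(np.atleast_2d(p)-c['xyz'])*[1,-1,-1]
    th=np.arctan2(np.hypot(v[:,0],v[:,1]),v[:,2]); ph=np.arctan2(v[:,1],v[:,0])
    K=c['camera_matrix']; return np.c_[K[0,2]+K[0,0]*th*np.cos(ph),K[1,2]+K[0,0]*th*np.sin(ph)]
E
python3 - <<'E'
from h import *
w=camera('wrist'); t=camera('top')
b=np.array([.563,-.104,.105])
for a in (115,123,131,139,148):
    d=.025*np.array([np.cos(np.radians(a)),np.sin(np.radians(a)),0])
    k=fproj(w,[b+d,b-d]); m=proj(t,[b+d,b-d]); m=(m-[315-29,214-22])*6.9+[400,0]
    print(a,k.round().tolist(),m.round().tolist())
p=b+[0,0,.004]; print(fproj(w,p),(proj(t,p)-[286,192])*6.9+[400,0])
E
```

```text
115 [[303.0, 188.0], [264.0, 243.0]] [[544.0, 178.0], [655.0, 126.0]]
123 [[298.0, 185.0], [268.0, 245.0]] [[548.0, 185.0], [651.0, 119.0]]
131 [[294.0, 184.0], [272.0, 247.0]] [[553.0, 192.0], [645.0, 112.0]]
139 [[289.0, 183.0], [277.0, 248.0]] [[559.0, 198.0], [639.0, 106.0]]
148 [[283.0, 182.0], [282.0, 249.0]] [[567.0, 204.0], [631.0, 100.0]]
[[282.64102977 218.31851051]] [[600.14158063 150.5695289 ]]
```

Wing angle is 123° (my arctan slip), so turn the tool by -25°.

Emit:
send_rows(
  series=[
    [[0,0,-10],[2,-1,-20],-1],
    [[0,0,-20],[2,-1,-50],-1],
    [[0,0,-25],[2,-1,-97],-1],
    [[0,0,-25],[2,-1,-97],-1],
    [[0,0,-25],[2,-1,-97],1],
    [[0,0,-25],[2,-1,-97],1],
    [[0,0,-25],[2,-1,-97],1],
    [[0,0,-25],[2,-1,-97],1],
    [[0,0,-25],[2,-1,-97],1],
    [[0,0,-25],[2,-1,-97],1],
  ],
)

```text
time_s: 10.28
eef_pos: [0.5635, -0.1061, 0.0838]
eef_rot: [0.001, 0.475, 0.88, 0.0]
wrist_force: [-1.8, 0.3, 4.3]
opening: 0.227
grasp_force: 58.6
```

Emit:
send_rows(
  series=[
    [[0,0,0],[0,0,10],1],
    [[0,0,0],[0,0,25],1],
    [[0,0,0],[0,0,50],1],
    [[0,0,0],[0,0,85],1],
    [[0,0,10],[0,40,85],1],
    [[0,0,20],[-20,95,85],1],
    [[0,0,30],[-40,150,85],1],
    [[0,0,40],[-60,205,85],1],
    [[0,0,50],[-80,260,85],1],
    [[0,0,57],[-80,320,85],1],
  ],
)

```text
time_s: 11.52
eef_pos: [0.4812, 0.2155, 0.1685]
eef_rot: [0.0, -0.005, 1.0, -0.0]
wrist_force: [1.4, -0.3, 0.4]
opening: 0.23
grasp_force: 59.4
```

```bash
python3 - <<'E'
from h import *
st(); c=snap('wrist','w4'); t=snap('top','top4')
for t in ['nut_a','washer_a','drawer_floor']:
    for n in ['wrist','top']:
        print(t,n,[(np.round(d['xyz'],3).tolist(),round(d['conf'],2)) for d in spotter.landmark_of(t,n)])
E
```

```text
11.53 [0.4812 0.2155 0.1685] [ 0.0e+00 -4.8e-03  1.0e+00 -3.0e-04] [ 1.4 -0.3  0.4] 0.23 59.4 [ 0.2   0.14  1.79 -0.    1.21 -1.38]
nut_a wrist [([0.479, 0.215, 0.158], 0.8), ([0.484, 0.4, 0.013], 0.78)]
nut_a top [([0.479, 0.401, 0.013], 0.51), ([0.805, 0.018, -0.001], 0.51)]
washer_a wrist [([0.522, 0.165, 0.068], 0.93), ([0.564, -0.101, 0.067], 0.9)]
washer_a top [([0.561, -0.103, 0.067], 0.65), ([0.514, 0.161, 0.067], 0.58)]
drawer_floor wrist [([0.5, 0.364, 0.016], 0.96)]
drawer_floor top [([0.75, -0.227, -0.002], 0.48)]
```

Emit:
send_rows(
  series=[
    [[0,0,0],[0,60,0],1],
    [[0,0,0],[0,119,0],1],
    [[0,0,0],[0,119,0],1],
    [[0,0,0],[0,119,-60],1],
    [[0,0,0],[0,119,-120],1],
    [[0,0,0],[0,119,-142],1],
    [[0,0,0],[0,119,-142],1],
    [[0,0,0],[0,119,-142],0.2],
    [[0,0,0],[0,119,-142],0.2],
    [[0,0,0],[0,119,-142],0.2],
  ],
)

```text
time_s: 13.18
eef_pos: [0.4836, 0.3336, 0.0268]
eef_rot: [0.001, -0.003, 1.0, 0.0]
wrist_force: [-0.2, -0.1, -0.0]
opening: 0.402
grasp_force: 0.0
```

Emit:
send_rows(
  series=[
    [[0,0,0],[0,0,50],0.2],
    [[0,0,0],[0,0,105],0.2],
    [[0,0,0],[0,0,150],-1],
    [[0,0,0],[20,-60,150],-1],
    [[0,0,0],[40,-120,150],-1],
    [[0,0,0],[40,-171,150],-1],
    [[0,0,0],[40,-171,150],-1],
    [[0,0,0],[40,-171,150],-1],
  ],
)

```text
time_s: 14.18
eef_pos: [0.5228, 0.1624, 0.1759]
eef_rot: [0.0, -0.002, 1.0, 0.0]
wrist_force: [0.3, 0.9, -0.0]
opening: 1.001
grasp_force: 0.0
```

```bash
python3 - <<'E'
from h import *
st(); c=snap('wrist','w5')
for t in ['nut_a','washer_a','stud_a','drawer_floor']:
    for n in ['wrist']:
        print(t,n,[(np.round(d['xyz'],3).tolist(),round(d['conf'],2)) for d in spotter.landmark_of(t,n)])
E
```

```text
14.18 [0.5228 0.1624 0.1759] [ 5.0e-04 -2.2e-03  1.0e+00  2.0e-04] [ 0.3  0.9 -0. ] 1.001 0.0 [ 0.08  0.18  1.73  0.    1.23 -1.49]
nut_a wrist [([0.48, 0.398, 0.011], 0.7), ([0.479, 0.332, 0.011], 0.68)]
washer_a wrist [([0.56, -0.102, 0.072], 0.97), ([0.52, 0.166, 0.068], 0.96)]
stud_a wrist [([0.564, -0.104, 0.106], 0.9), ([0.522, 0.161, 0.109], 0.86), ([0.491, 0.367, -0.002], 0.71), ([0.485, 0.399, 0.01], 0.29)]
drawer_floor wrist [([0.499, 0.365, 0.017], 0.73)]
```

View pics/w5.png

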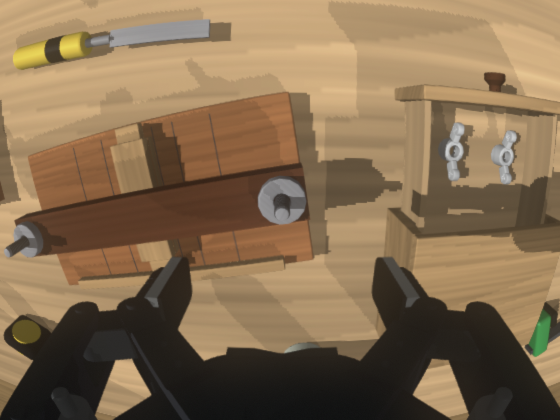

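Both nuts are in the drawer at (455,150) and (505,155), and washer_a is at (282,203). Gripping washer_a.

Emit:
send_rows(
  series=[
    [[0,0,0],[-2,2,-50],-1],
    [[0,0,0],[-2,2,-100],-1],
    [[0,0,0],[-2,2,-111],-1],
    [[0,0,0],[-2,2,-111],1],
    [[0,0,0],[-2,2,-111],1],
    [[0,0,0],[-2,2,-111],1],
    [[0,0,0],[-2,2,-111],1],
    [[0,0,0],[-2,2,-111],1],
    [[0,0,0],[-2,2,-111],1],
  ],
)

```text
time_s: 15.55
eef_pos: [0.5224, 0.164, 0.0668]
eef_rot: [0.002, -0.003, 1.0, -0.0]
wrist_force: [-0.6, -2.1, 5.9]
opening: 0.405
grasp_force: 59.9
```

Emit:
send_rows(
  series=[
    [[0,0,0],[0,0,10],1],
    [[0,0,0],[0,0,40],1],
    [[0,0,0],[0,0,75],1],
    [[0,0,0],[-9,60,80],1],
    [[0,0,0],[-9,120,80],1],
    [[0,0,0],[-9,180,80],1],
    [[0,0,0],[-9,202,80],1],
    [[0,0,0],[-9,202,40],1],
    [[0,0,0],[-9,202,-18],1],
    [[0,0,0],[-9,202,-18],1],
  ],
)

```text
time_s: 16.8
eef_pos: [0.5075, 0.3639, 0.0415]
eef_rot: [-0.005, -0.002, 1.0, -0.002]
wrist_force: [-0.0, -0.2, -0.5]
opening: 0.407
grasp_force: 62.0
```

Emit:
send_rows(
  series=[
    [[0,0,0],[0,0,0],1],
    [[0,0,0],[0,0,0],-0.1],
    [[0,0,0],[0,0,0],-0.1],
    [[0,0,0],[0,0,0],-0.1],
    [[0,0,0],[0,0,50],-0.1],
    [[0,0,0],[0,0,105],-0.1],
    [[0,0,0],[0,0,130],-1],
    [[0,0,0],[20,-60,130],-1],
    [[0,0,0],[40,-120,130],-1],
    [[0,0,0],[51,-180,130],-1],
  ],
)

```text
time_s: 18.05
eef_pos: [0.5633, 0.1847, 0.177]
eef_rot: [0.001, -0.003, 1.0, 0.0]
wrist_force: [0.4, -0.4, -1.6]
opening: 1.002
grasp_force: 0.0
```

Emit:
send_rows(
  series=[
    [[0,0,0],[0,-60,0],-1],
    [[0,0,0],[0,-288,0],-1],
    [[0,0,0],[0,-288,0],-1],
    [[0,0,0],[0,-288,0],-1],
    [[0,0,0],[0,-288,0],-1],
    [[0,0,0],[0,-288,0],-1],
    [[0,0,0],[0,-288,0],-1],
  ],
)

```text
time_s: 18.92
eef_pos: [0.5625, -0.1013, 0.1764]
eef_rot: [-0.0, -0.002, 1.0, 0.0]
wrist_force: [0.1, -0.2, 0.5]
opening: 1.002
grasp_force: 0.0
```

```bash
python3 - <<'E'
from h import *
st(); c=snap('wrist','w6')
for t in ['nut_a','washer_a','stud_a','tray']:
    for n in ['wrist','top']:
        if n=='top' and t=='nut_a': snap('top','top6')
        print(t,n,[(np.round(d['xyz'],3).tolist(),round(d['conf'],2)) for d in spotter.landmark_of(t,n)])
E
```

```text
18.93 [ 0.5625 -0.1013  0.1764] [-0.0e+00 -2.4e-03  1.0e+00  2.0e-04] [ 0.1 -0.2  0.5] 1.002 0.0 [-0.39  0.23  1.67  0.    1.25 -1.96]
nut_a wrist []
nut_a top [([0.804, 0.017, -0.001], 0.56), ([0.48, 0.403, 0.013], 0.45), ([0.481, 0.328, 0.014], 0.39)]
washer_a wrist [([0.563, -0.102, 0.068], 0.88), ([0.754, 0.191, 0.0], 0.25)]
washer_a top [([0.509, 0.367, 0.015], 0.49), ([0.561, -0.101, 0.065], 0.45)]
stud_a wrist [([0.563, -0.104, 0.106], 0.64), ([0.535, 0.031, 0.019], 0.21)]
stud_a top [([0.563, -0.106, 0.111], 0.91), ([0.518, 0.164, 0.106], 0.82), ([0.544, 0.035, 0.044], 0.61), ([0.439, -0.327, 0.001], 0.24), ([0.537, 0.026, 0.016], 0.22)]
tray wrist []
tray top [([0.439, -0.325, -0.002], 0.95)]
```

Washer_a lies in the drawer. The tray has been knocked to about (0.439,-0.325). Now washer_b.

Emit:
send_rows(
  series=[
    [[0,0,0],[0,-2,-50],-1],
    [[0,0,0],[0,-2,-100],-1],
    [[0,0,0],[0,-2,-111],-1],
    [[0,0,0],[0,-2,-111],1],
    [[0,0,0],[0,-2,-111],1],
    [[0,0,0],[0,-2,-111],1],
    [[0,0,0],[0,-2,-111],1],
    [[0,0,0],[0,-2,-111],1],
    [[0,0,0],[0,-2,-111],1],
  ],
)

```text
time_s: 20.55
eef_pos: [0.5644, -0.1044, 0.0679]
eef_rot: [0.002, -0.003, 1.0, -0.001]
wrist_force: [-0.2, 0.5, 6.5]
opening: 0.407
grasp_force: 60.0
```

Emit:
send_rows(
  series=[
    [[0,0,0],[0,0,10],1],
    [[0,0,0],[0,0,40],1],
    [[0,0,0],[0,0,85],1],
    [[0,0,0],[-10,60,85],1],
    [[0,0,0],[-30,120,85],1],
    [[0,0,0],[-50,180,85],1],
    [[0,0,0],[-70,235,85],1],
    [[0,0,0],[-90,290,85],1],
    [[0,0,0],[-100,350,85],1],
    [[0,0,0],[-100,400,85],1],
  ],
)

```text
time_s: 21.8
eef_pos: [0.4618, 0.2986, 0.1517]
eef_rot: [0.001, -0.003, 1.0, 0.0]
wrist_force: [0.9, 0.0, 1.2]
opening: 0.406
grasp_force: 63.2
```

Emit:
send_rows(
  series=[
    [[0,0,0],[0,60,0],1],
    [[0,0,0],[2,67,0],1],
    [[0,0,0],[2,67,0],1],
    [[0,0,0],[2,67,-60],1],
    [[0,0,0],[2,67,-106],1],
    [[0,0,0],[2,67,-106],1],
    [[0,0,0],[2,67,-106],1],
    [[0,0,0],[2,67,-106],-0.1],
    [[0,0,0],[2,67,-106],-0.1],
    [[0,0,0],[2,67,-106],-0.1],
  ],
)

```text
time_s: 23.05
eef_pos: [0.4652, 0.3636, 0.0454]
eef_rot: [0.001, -0.003, 1.0, 0.0]
wrist_force: [0.5, -0.2, 0.4]
opening: 0.55
grasp_force: 0.0
```

Emit:
send_rows(
  series=[
    [[0,0,0],[0,0,50],-0.1],
    [[0,0,0],[0,0,105],-0.1],
    [[0,0,0],[0,0,125],-0.1],
    [[0,0,0],[20,-60,120],-1],
    [[0,0,0],[40,-120,120],-1],
    [[0,0,0],[60,-180,120],-1],
    [[0,0,0],[78,-236,120],-1],
    [[0,0,0],[78,-236,120],-1],
  ],
)

```text
time_s: 24.05
eef_pos: [0.5441, 0.1233, 0.1648]
eef_rot: [0.001, 0.0, 1.0, -0.0]
wrist_force: [0.6, 0.9, -0.4]
opening: 0.999
grasp_force: 0.0
```

```bash
python3 - <<'E'
from h import *
st(); c=snap('wrist','w7');snap('top','top7')
for t in ['nut_a','washer_a','stud_a','caul','rail_1','drawer_floor','drawer_knob','cabinet']:
    for n in ['wrist','top']:
        print(t,n,[(np.round(d['xyz'],3).tolist(),round(d['conf'],2)) for d in spotter.landmark_of(t,n)])
E
```

```text
24.05 [0.5441 0.1233 0.1648] [ 6.e-04  3.e-04  1.e+00 -4.e-04] [ 0.6  0.9 -0.4] 0.999 0.0 [ 0.01  0.21  1.71 -0.    1.22 -1.56]
nut_a wrist [([0.48, 0.329, 0.01], 0.93)]
nut_a top [([0.48, 0.333, 0.017], 0.56), ([0.804, 0.017, -0.0], 0.56), ([0.479, 0.401, 0.014], 0.49)]
washer_a wrist [([0.514, 0.369, 0.019], 0.96), ([0.465, 0.369, 0.016], 0.57)]
washer_a top [([0.466, 0.362, 0.016], 0.54), ([0.504, 0.368, 0.013], 0.45)]
stud_a wrist [([0.562, -0.103, 0.11], 0.9), ([0.522, 0.162, 0.113], 0.71), ([0.365, -0.032, 0.001], 0.17)]
stud_a top [([0.517, 0.164, 0.108], 0.87), ([0.562, -0.103, 0.113], 0.79), ([0.542, 0.028, -0.001], 0.61)]
caul wrist [([0.542, 0.026, 0.045], 0.83)]
caul top [([0.542, 0.031, 0.046], 0.97), ([0.4, 0.362, 0.044], 0.21)]
rail_1 wrist [([0.536, 0.03, 0.017], 0.66)]
rail_1 top [([0.533, 0.028, 0.018], 0.67), ([0.465, 0.367, 0.017], 0.16)]
drawer_floor wrist [([0.504, 0.369, 0.016], 0.72), ([0.401, 0.364, 0.048], 0.19)]
drawer_floor top [([0.504, 0.368, 0.014], 0.82)]
drawer_knob wrist [([0.399, 0.361, 0.049], 0.88)]
drawer_knob top [([0.396, 0.362, 0.05], 0.76), ([0.491, 0.367, 0.002], 0.48), ([0.543, 0.03, 0.0], 0.21)]
cabinet wrist [([0.489, 0.367, -0.003], 0.73)]
cabinet top [([0.493, 0.368, 0.001], 0.92)]
```

View pics/w7.png

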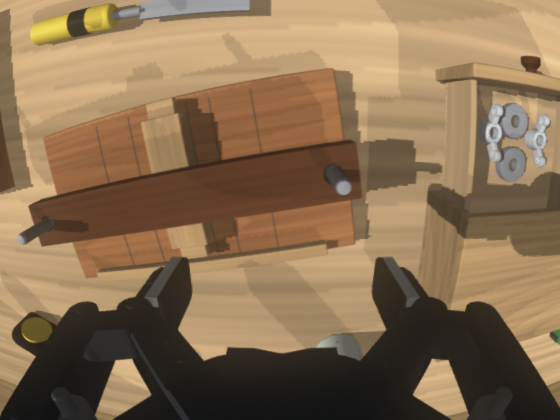

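All four small parts lie in the drawer, (490-540, 105-180). Now shut it by pushing the knob.

Emit:
send_rows(
  series=[
    [[0,0,0],[-50,50,10],1],
    [[0,0,0],[-100,100,10],1],
    [[0,0,0],[-150,150,10],1],
    [[0,0,0],[-184,200,10],1],
    [[0,0,0],[-184,239,0],1],
    [[0,0,0],[-184,239,-60],1],
    [[0,0,0],[-184,239,-120],1],
    [[0,0,0],[-184,239,-129],1],
    [[0,0,0],[-184,239,-129],1],
  ],
)

```text
time_s: 26.08
eef_pos: [0.3592, 0.3664, 0.0361]
eef_rot: [0.0, -0.002, 1.0, 0.0]
wrist_force: [0.0, 0.8, 0.5]
opening: -0.001
grasp_force: 0.0
```

Emit:
send_rows(
  series=[
    [[0,0,0],[15,0,0],1],
    [[0,0,0],[30,1,0],1],
    [[0,0,0],[45,2,0],1],
    [[0,0,0],[60,3,0],1],
    [[0,0,0],[75,4,0],1],
    [[0,0,0],[90,5,0],1],
    [[0,0,0],[100,5,0],1],
    [[0,0,0],[110,5,0],1],
    [[0,0,0],[110,5,0],1],
  ],
)

```text
time_s: 27.2
eef_pos: [0.4697, 0.3712, 0.0354]
eef_rot: [0.001, -0.002, 1.0, 0.0]
wrist_force: [-0.6, 0.0, -0.7]
opening: -0.0
grasp_force: 0.0
```

```bash
python3 - <<'E'
from h import *
st(); snap('top','top8'); snap('scene','s8')
for t in ['drawer_knob','tray']:
    for n in ['scene','top']:
        print(t,n,[(np.round(d['xyz'],3).tolist(),round(d['conf'],2)) for d in spotter.landmark_of(t,n)])
E
```

```text
27.2 [0.4697 0.3712 0.0354] [ 6.0e-04 -2.4e-03  1.0e+00  1.0e-04] [-0.6  0.  -0.7] -0.0 0.0 [ 0.47  0.47  1.67 -0.    1.   -1.1 ]
drawer_knob scene [([0.485, 0.366, 0.052], 0.95)]
drawer_knob top [([0.481, 0.365, 0.046], 0.62), ([0.586, 0.372, 0.015], 0.28)]
tray scene [([0.436, -0.326, -0.004], 0.72), ([0.756, 0.188, 0.001], 0.41)]
tray top [([0.436, -0.324, -0.001], 0.84)]
```

Emit:
send_rows(
  series=[
    [[0,0,0],[6,0,0],1],
    [[0,0,0],[12,0,0],1],
    [[0,0,0],[16,0,0],1],
    [[0,0,0],[20,0,0],1],
    [[0,0,0],[20,0,0],1],
  ],
)

```text
time_s: 28.12
eef_pos: [0.4893, 0.3711, 0.0354]
eef_rot: [0.0, -0.002, 1.0, -0.0]
wrist_force: [0.5, -0.2, 0.4]
opening: 0.002
grasp_force: 0.0
```

Emit:
send_rows(
  series=[
    [[0,0,0],[3,0,0],1],
    [[0,0,0],[6,0,0],1],
    [[0,0,0],[8,0,0],1],
    [[0,0,0],[8,0,0],1],
  ],
)

```text
time_s: 28.62
eef_pos: [0.4969, 0.3712, 0.0353]
eef_rot: [0.0, -0.003, 1.0, -0.0]
wrist_force: [-1.1, 0.2, 0.4]
opening: -0.002
grasp_force: 0.1
```

Emit:
send_rows(
  series=[
    [[0,0,0],[2,0,0],1],
    [[0,0,0],[4,0,0],1],
    [[0,0,0],[6,0,0],1],
    [[0,0,0],[6,0,0],1],
  ],
)

```text
time_s: 29.12
eef_pos: [0.5024, 0.3714, 0.0352]
eef_rot: [-0.0, -0.003, 1.0, 0.0]
wrist_force: [-3.2, 1.4, 1.3]
opening: -0.0
grasp_force: 1.5
```

```bash
python3 - <<'E'
from h import *
st(); snap('top','top9'); c=snap('scene','s9')
for t in ['drawer_knob']:
    for n in ['scene','top']:
        print(t,n,[(np.round(d['xyz'],3).tolist(),round(d['conf'],2)) for d in spotter.landmark_of(t,n)])
a=cv2.imread('pics/top9.png')[130:290,80:230]; b=cv2.imread('pics/s9.png')[80:240,290:480]
cv2.imwrite('pics/c9.png',np.hstack([cv2.resize(a,(375,400)),cv2.resize(b,(425,400))]))
E
```

```text
29.12 [0.5024 0.3714 0.0352] [-3.0e-04 -2.6e-03  1.0e+00  0.0e+00] [-3.2  1.4  1.3] -0.0 1.5 [ 0.45  0.52  1.59  0.    1.03 -1.13]
drawer_knob scene [([0.512, 0.367, 0.05], 0.69)]
drawer_knob top [([0.511, 0.364, 0.047], 0.81)]
```

View pics/c9.png

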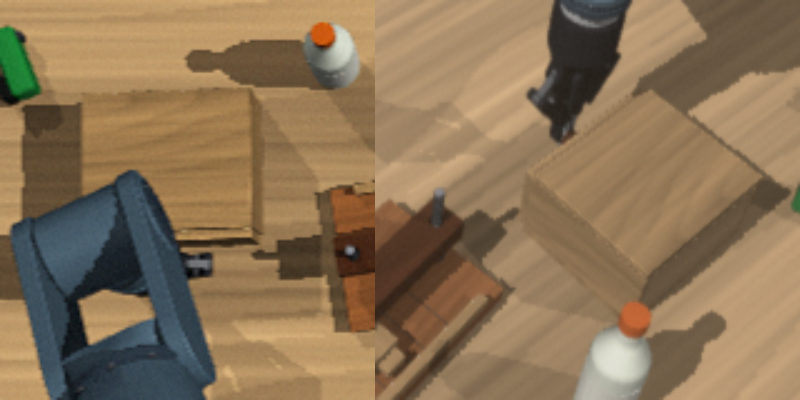

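Top crop: the drawer front is almost flush, with a small gap at (215,238). Push until force builds.

Emit:
send_rows(
  series=[
    [[0,0,0],[2,0,0],1],
    [[0,0,0],[4,0,0],1],
    [[0,0,0],[4,0,0],1],
  ],
)

```text
time_s: 29.7
eef_pos: [0.5025, 0.3714, 0.0352]
eef_rot: [-0.004, -0.003, 1.0, -0.001]
wrist_force: [-17.3, 0.5, 13.2]
opening: 0.0
grasp_force: 9.0
```

The drawer is hard against its stop (17 N, no more motion), so it is shut. Back off and go to the clamping bar.

Emit:
send_rows(
  series=[
    [[0,0,0],[-20,0,0],1],
    [[0,0,0],[-35,0,0],1],
    [[0,0,0],[-35,0,60],1],
    [[0,0,0],[-35,0,120],0],
    [[0,0,-10],[-25,-40,145],0],
    [[0,0,-20],[-15,-95,145],-0.5],
    [[0,0,-30],[0,-150,145],-0.5],
    [[0,0,-40],[15,-205,145],-0.5],
    [[0,0,-50],[25,-260,145],-0.5],
    [[0,0,-60],[36,-310,145],-0.5],
  ],
)

```text
time_s: 30.95
eef_pos: [0.543, 0.0589, 0.1806]
eef_rot: [0.001, 0.501, 0.866, 0.0]
wrist_force: [1.1, 0.5, -0.6]
opening: 0.75
grasp_force: 0.0
```

Emit:
send_rows(
  series=[
    [[0,0,-10],[0,-30,0],-0.8],
    [[0,0,-20],[0,-30,0],-0.8],
    [[0,0,-20],[0,-30,0],-0.8],
    [[0,0,-20],[0,-30,0],-0.8],
  ],
)

```text
time_s: 31.45
eef_pos: [0.5427, 0.0314, 0.1804]
eef_rot: [0.0, 0.639, 0.769, 0.0]
wrist_force: [0.9, 0.4, -0.0]
opening: 0.905
grasp_force: 0.0
```

```bash
python3 - <<'E'
from h import *
o=st(); c=snap('wrist','w10'); snap('top','top10')
q=o['eef_rot']; y=R.from_quat([q[1],q[2],q[3],q[0]]).apply([0,1,0]); print('toolyaw',np.degrees(np.arctan2(y[1],y[0])))
for t in ['drawer_knob','caul','rail_1','stud_a']:
    for n in ['wrist','top']:
        print(t,n,[(np.round(d['xyz'],3).tolist(),round(d['conf'],2)) for d in spotter.landmark_of(t,n)])
E
```

```text
31.45 [0.5427 0.0314 0.1804] [2.000e-04 6.393e-01 7.689e-01 0.000e+00] [ 0.9  0.4 -0. ] 0.905 0.0 [-0.16  0.16  1.74 -0.    1.24 -0.34]
toolyaw 10.513787153626238
drawer_knob wrist []
drawer_knob top [([0.511, 0.368, 0.043], 0.86), ([0.754, 0.19, -0.0], 0.74)]
caul wrist [([0.54, 0.029, 0.044], 0.92)]
caul top [([0.544, 0.035, 0.044], 0.57)]
rail_1 wrist []
rail_1 top [([0.54, 0.025, 0.018], 0.57), ([0.75, -0.227, -0.005], 0.55)]
stud_a wrist [([0.524, 0.159, 0.11], 0.69), ([0.564, -0.104, 0.112], 0.58)]
stud_a top [([0.565, -0.105, 0.113], 0.81), ([0.518, 0.164, 0.104], 0.68)]
```

View pics/w10.png

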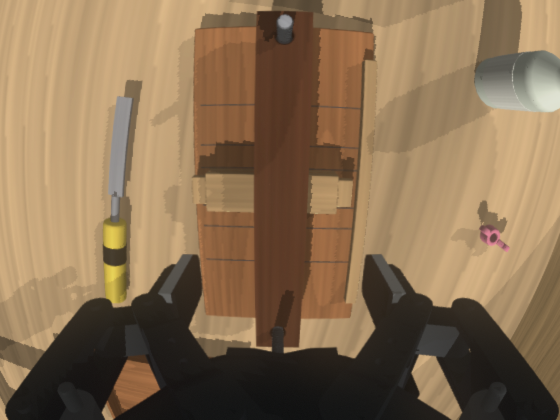

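Wrist view: the bar is centred at (284,190) and lined up, with one rail under it. Gripping the bar.

Emit:
send_rows(
  series=[
    [[0,0,-1],[0,-1,-50],-1],
    [[0,0,-1],[0,-1,-100],-1],
    [[0,0,-1],[0,-1,-134],-1],
    [[0,0,-1],[0,-1,-134],-1],
    [[0,0,-1],[0,-1,-134],1],
    [[0,0,-1],[0,-1,-134],1],
    [[0,0,-1],[0,-1,-134],1],
    [[0,0,-1],[0,-1,-134],1],
    [[0,0,-1],[0,-1,-134],1],
    [[0,0,-1],[0,-1,-134],1],
  ],
)

```text
time_s: 33.2
eef_pos: [0.5443, 0.03, 0.0485]
eef_rot: [0.002, 0.647, 0.762, 0.001]
wrist_force: [-0.7, 0.6, 6.6]
opening: 0.496
grasp_force: 62.3
```

Emit:
send_rows(
  series=[
    [[0,0,0],[0,0,8],1],
    [[0,0,0],[0,0,20],1],
    [[0,0,0],[0,0,35],1],
    [[0,0,0],[0,0,50],1],
    [[0,0,0],[0,0,65],1],
    [[0,0,0],[0,0,80],1],
    [[0,0,0],[0,0,95],1],
    [[0,0,0],[0,0,110],1],
    [[0,0,0],[0,0,110],1],
  ],
)

```text
time_s: 34.33
eef_pos: [0.5437, 0.0301, 0.158]
eef_rot: [0.001, 0.647, 0.762, 0.001]
wrist_force: [-0.4, -0.6, -2.7]
opening: 0.496
grasp_force: 61.3
```

```bash
python3 - <<'E'
from h import *
o=st(); c=snap('wrist','w11'); snap('scene','s11')
for t in ['caul','rail_1','stud_a']:
    for n in ['wrist','scene']:
        print(t,n,[(np.round(d['xyz'],3).tolist(),round(d['conf'],2)) for d in spotter.landmark_of(t,n)])
E
```

```text
34.33 [0.5437 0.0301 0.158 ] [0.0013 0.6475 0.7621 0.0008] [-0.4 -0.6 -2.7] 0.496 61.3 [-0.16  0.19  1.75  0.    1.2  -0.33]
caul wrist [([0.546, 0.029, 0.155], 0.67), ([0.752, 0.189, 0.0], 0.61)]
caul scene [([0.54, 0.028, 0.156], 0.6)]
rail_1 wrist [([0.754, 0.189, 0.002], 0.62)]
rail_1 scene [([0.532, 0.028, 0.019], 0.88), ([0.492, 0.368, -0.004], 0.62)]
stud_a wrist []
stud_a scene [([0.571, -0.102, 0.106], 0.88), ([0.519, 0.165, 0.112], 0.66)]
```

Emit:
send_rows(
  series=[
    [[0,0,0],[30,5,0],1],
    [[0,0,0],[75,12,0],1],
    [[0,0,0],[120,20,0],1],
    [[0,0,0],[146,24,0],1],
    [[0,0,0],[146,24,0],1],
    [[0,0,0],[146,24,-45],1],
    [[0,0,0],[146,24,-95],1],
    [[0,0,0],[146,24,-130],1],
    [[0,0,0],[146,24,-145],1],
    [[0,0,0],[146,24,-145],1],
  ],
)

```text
time_s: 35.98
eef_pos: [0.6876, 0.0542, 0.0106]
eef_rot: [-0.001, 0.648, 0.762, -0.001]
wrist_force: [0.4, -0.6, -1.6]
opening: 0.498
grasp_force: 61.6
```

Emit:
send_rows(
  series=[
    [[0,0,0],[0,0,-3],1],
    [[0,0,0],[0,0,-5],1],
    [[0,0,0],[0,0,-5],1],
  ],
)

```text
time_s: 36.35
eef_pos: [0.6891, 0.0542, 0.0072]
eef_rot: [0.0, 0.647, 0.762, 0.0]
wrist_force: [-0.1, 0.2, -2.1]
opening: 0.499
grasp_force: 61.6
```

Emit:
send_rows(
  series=[
    [[0,0,0],[0,0,-1],-0.35],
    [[0,0,0],[0,0,-1],-0.35],
    [[0,0,0],[0,0,-1],-0.35],
    [[0,0,0],[0,0,50],-0.35],
    [[0,0,0],[0,0,110],-0.35],
    [[0,0,0],[0,0,165],-0.35],
    [[0,0,10],[-30,-5,165],-0.35],
    [[0,0,20],[-75,-12,165],-0.35],
    [[0,0,30],[-120,-20,165],-0.35],
    [[0,0,40],[-147,-24,165],-0.35],
  ],
)

```text
time_s: 37.6
eef_pos: [0.5397, 0.0301, 0.1713]
eef_rot: [-0.0, 0.345, 0.939, -0.0]
wrist_force: [0.5, -0.8, -0.5]
opening: 0.678
grasp_force: 0.0
```

Emit:
send_rows(
  series=[
    [[0,0,10],[0,0,0],-1],
    [[0,0,20],[0,0,0],-1],
    [[0,0,30],[0,0,0],-1],
    [[0,0,40],[0,0,0],-1],
    [[0,0,50],[0,0,0],-1],
    [[0,0,50],[0,0,0],-1],
    [[0,0,50],[0,0,0],-1],
  ],
)

```text
time_s: 38.48
eef_pos: [0.5416, 0.0303, 0.1714]
eef_rot: [0.0, -0.079, 0.997, -0.0]
wrist_force: [-0.2, 0.3, 0.3]
opening: 1.002
grasp_force: 0.0
```

```bash
python3 - <<'E'
from h import *
o=st(); c=snap('wrist','w12'); snap('scene','s12'); snap('top','top12')
q=o['eef_rot']; y=R.from_quat([q[1],q[2],q[3],q[0]]).apply([0,1,0]); print('toolyaw',np.degrees(np.arctan2(y[1],y[0])))
for t in ['caul','rail_1','tray']:
    for n in ['wrist','scene','top']:
        print(t,n,[(np.round(d['xyz'],3).tolist(),round(d['conf'],2)) for d in spotter.landmark_of(t,n)])
E
```

```text
38.48 [0.5416 0.0303 0.1714] [ 1.000e-04 -7.940e-02  9.968e-01 -0.000e+00] [-0.2  0.3  0.3] 1.002 0.0 [-0.16  0.17  1.75 -0.    1.22 -1.89]
toolyaw 99.10450396282042
caul wrist [([0.689, 0.05, 0.0], 0.85)]
caul scene [([0.686, 0.05, 0.0], 0.8)]
caul top [([0.693, 0.056, 0.001], 0.72)]
rail_1 wrist [([0.536, 0.032, 0.018], 0.81)]
rail_1 scene [([0.532, 0.027, 0.017], 0.77), ([0.523, 0.163, 0.111], 0.36)]
rail_1 top [([0.536, 0.027, 0.018], 0.5)]
tray wrist [([0.435, -0.329, 0.002], 0.88)]
tray scene [([0.436, -0.326, -0.002], 0.75)]
tray top [([0.437, -0.324, 0.003], 0.8), ([0.368, -0.029, -0.002], 0.26)]
```

View pics/w12.png

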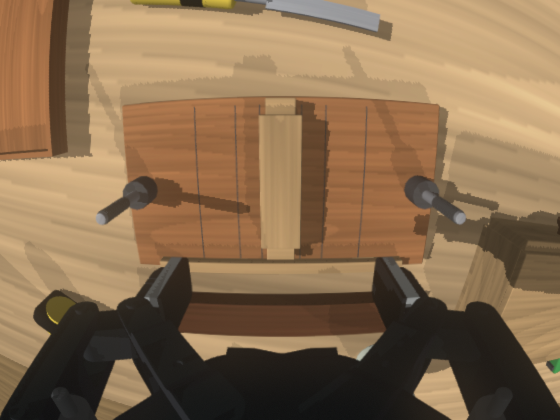

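View pics/top12.png

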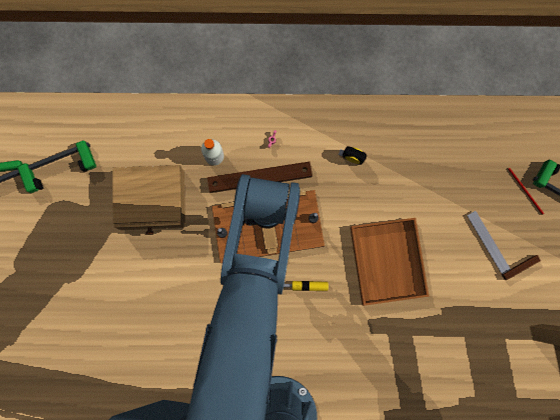

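The bar lies flat beyond the jig (260,176 in top). In the wrist view the rail is at (280,180) and centred; the tray is at about (0.436,-0.326), yaw about 8°. Gripping the rail.

Emit:
send_rows(
  series=[
    [[0,0,0],[-4,0,-60],-1],
    [[0,0,0],[-4,0,-115],-1],
    [[0,0,0],[-4,0,-149],-1],
    [[0,0,0],[-4,0,-149],-1],
    [[0,0,0],[-4,0,-149],1],
    [[0,0,0],[-4,0,-149],1],
    [[0,0,0],[-4,0,-149],1],
    [[0,0,0],[-4,0,-149],1],
    [[0,0,0],[-4,0,-149],1],
    [[0,0,0],[-4,0,-149],1],
  ],
)

```text
time_s: 40.33
eef_pos: [0.5393, 0.03, 0.0243]
eef_rot: [0.002, -0.081, 0.997, -0.0]
wrist_force: [-0.6, -0.4, 6.0]
opening: 0.407
grasp_force: 62.0
```

Emit:
send_rows(
  series=[
    [[0,0,0],[0,0,10],1],
    [[0,0,0],[0,0,50],1],
    [[0,0,0],[0,0,100],1],
    [[0,0,0],[0,0,140],1],
    [[0,0,-10],[-10,-50,140],1],
    [[0,0,-20],[-30,-100,140],1],
    [[0,0,-30],[-50,-150,140],1],
    [[0,0,-40],[-70,-200,140],1],
    [[0,0,-50],[-90,-250,140],1],
    [[0,0,-60],[-101,-305,140],1],
  ],
)

```text
time_s: 41.58
eef_pos: [0.4356, -0.2759, 0.1632]
eef_rot: [0.0, 0.431, 0.902, -0.0]
wrist_force: [1.1, -0.0, 0.1]
opening: 0.408
grasp_force: 61.1
```

Emit:
send_rows(
  series=[
    [[0,0,-10],[0,-40,0],1],
    [[0,0,-20],[0,-52,0],1],
    [[0,0,-31],[0,-52,0],1],
    [[0,0,-31],[0,-52,0],1],
    [[0,0,-31],[0,-52,0],1],
  ],
)

```text
time_s: 42.2
eef_pos: [0.4366, -0.3265, 0.1626]
eef_rot: [0.0, 0.653, 0.758, -0.0]
wrist_force: [-0.1, 1.0, -0.3]
opening: 0.403
grasp_force: 61.2
```

```bash
python3 - <<'E'
from h import *
o=st(); c=snap('wrist','w13'); snap('scene','s13'); snap('top','top13')
q=o['eef_rot']; y=R.from_quat([q[1],q[2],q[3],q[0]]).apply([0,1,0]); print('toolyaw',np.degrees(np.arctan2(y[1],y[0])))
for t in ['rail_1','tray']:
    for n in ['wrist','scene','top']:
        print(t,n,[(np.round(d['xyz'],3).tolist(),round(d['conf'],2)) for d in spotter.landmark_of(t,n)])
E
```

```text
42.2 [ 0.4366 -0.3265  0.1626] [ 1.000e-04  6.526e-01  7.577e-01 -0.000e+00] [-0.1  1.  -0.3] 0.403 61.2 [-0.86  0.19  1.75 -0.    1.21 -1.01]
toolyaw 8.516852444146211
rail_1 wrist [([0.439, -0.317, 0.159], 0.57)]
rail_1 scene [([0.436, -0.322, 0.154], 0.62), ([0.543, 0.031, -0.0], 0.21)]
rail_1 top [([0.438, -0.319, 0.157], 0.44), ([0.542, 0.03, 0.001], 0.21)]
tray wrist []
tray scene [([0.433, -0.327, -0.001], 0.69)]
tray top [([0.437, -0.324, -0.001], 0.74)]
```

View pics/w13.png

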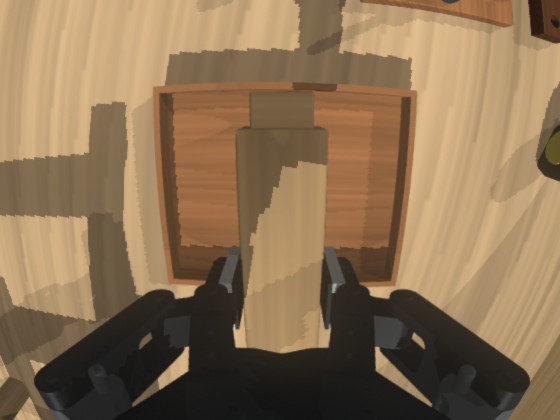

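Wrist view: the rail (285,230) is over the tray, aligned along its y. Shift 5 mm and lower it.

Emit:
send_rows(
  series=[
    [[0,0,0],[0,-5,-45],1],
    [[0,0,0],[0,-5,-95],1],
    [[0,0,0],[0,-5,-130],1],
    [[0,0,0],[0,-5,-145],1],
    [[0,0,0],[0,-5,-149],1],
    [[0,0,0],[0,-5,-149],1],
    [[0,0,0],[0,-5,-149],1],
  ],
)

```text
time_s: 43.52
eef_pos: [0.4375, -0.3327, 0.0148]
eef_rot: [0.001, 0.654, 0.756, -0.0]
wrist_force: [1.2, -0.6, -1.4]
opening: 0.404
grasp_force: 61.1
```

Emit:
send_rows(
  series=[
    [[0,0,0],[0,0,0],-0.2],
    [[0,0,0],[0,0,0],-0.2],
    [[0,0,0],[0,0,0],-0.2],
    [[0,0,0],[0,0,50],-0.2],
    [[0,0,0],[0,0,110],-0.2],
    [[0,0,0],[0,0,160],-0.2],
    [[0,0,0],[-60,40,190],-0.2],
    [[0,0,0],[-110,60,200],-0.2],
    [[0,0,0],[-110,60,200],-0.2],
  ],
)

```text
time_s: 44.65
eef_pos: [0.3248, -0.2704, 0.2142]
eef_rot: [0.001, 0.654, 0.756, -0.0]
wrist_force: [0.2, -0.5, -0.7]
opening: 0.6
grasp_force: 0.0
```

```bash
python3 - <<'E'
from h import *
o=st(); snap('scene','s14'); snap('top','top14')
for t in ['rail_1','tray','caul','drawer_knob','chisel','glue','tape']:
    for n in ['scene','top']:
        print(t,n,[(np.round(d['xyz'],3).tolist(),round(d['conf'],2)) for d in spotter.landmark_of(t,n)])
a=cv2.imread('pics/top14.png')
a=a[100:320,100:440]
cv2.imwrite('pics/c14.png',cv2.resize(a,(800,518),interpolation=2))
E
```

```text
44.65 [ 0.3248 -0.2704  0.2142] [ 8.000e-04  6.544e-01  7.561e-01 -4.000e-04] [ 0.2 -0.5 -0.7] 0.6 0.0 [-0.98 -0.16  1.99 -0.    1.31 -1.12]
rail_1 scene [([0.433, -0.327, 0.004], 0.68), ([0.566, -0.105, 0.106], 0.51)]
rail_1 top [([0.565, -0.104, 0.114], 0.6), ([0.44, -0.329, 0.008], 0.59)]
tray scene [([0.435, -0.326, -0.004], 0.64)]
tray top [([0.438, -0.324, 0.002], 0.56)]
caul scene [([0.687, 0.05, 0.004], 0.96)]
caul top [([0.691, 0.059, -0.002], 0.82)]
drawer_knob scene [([0.513, 0.368, 0.05], 0.54)]
drawer_knob top [([0.511, 0.366, 0.045], 0.85)]
chisel scene [([0.371, -0.031, -0.002], 0.56)]
chisel top [([0.369, -0.033, -0.005], 0.84), ([0.75, -0.225, -0.005], 0.64)]
glue scene []
glue top [([0.755, 0.194, -0.003], 0.89)]
tape scene [([0.754, -0.227, -0.001], 0.78), ([0.565, -0.1, 0.108], 0.53), ([0.436, -0.324, -0.003], 0.15)]
tape top [([0.751, -0.228, -0.003], 0.9), ([0.519, 0.165, 0.11], 0.17)]
```

View pics/c14.png

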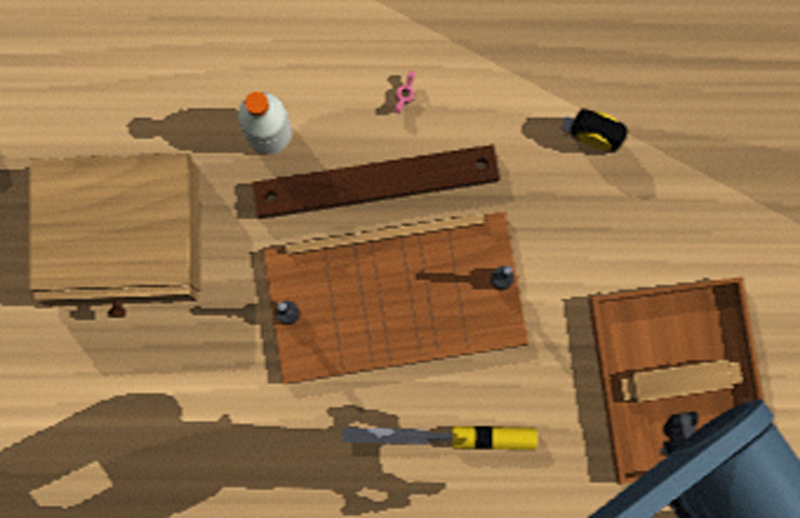

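Final top view: the rail is flat in the tray (680,380), the bar flat beyond the jig (380,180), and the drawer shut at (115,295). The knob at x=0.512 matches the shut geometry. The chisel, glue bottle and tape haven't moved.

```bash
python3 -c "
from bench import ctrl; print(ctrl.hand_in())"
```

```text
the job is handed in; nothing more can be done
None
```

The job is handed in: nuts and washers are in the drawer, which is pushed shut to its stop. The clamping bar lies flat beyond the jig, and the one rail present is in the tray. The chisel, glue bottle and tape measure were not touched.

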